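# Make up the breakfast and dinner condiment carriers

## Robot

A 6-joint arm with a two-finger parallel gripper is mounted at the origin on the work surface. World frame = base frame: x ahead of the robot, y to its left, z up, the work surface at z = 0. Lengths are in m, angles in rad, forces in N, time in s.
With the tool pointing down it reaches from about 0.325 to 1 m from the base axis. Payload 5.1 kg.
Tool frame: the origin (TCP) lies between the finger pads; the fingertips stand env.finger_overhang ahead of it and the grasp point (between the pads) lies 2 mm behind it (env.finger_overhang is the distance from the TCP to the fingertips, in m); z points along the fingers, x is the direction in which the jaws open and shut, and the axes are right-handed (so a half turn about z gives the same grasp; the last joint's range is limited). The gripper opens to 85 mm and grips with 20 to 120 N. Pads are 22 mm wide; open, the fingers measure 114 mm over their backs; the gripper's body (76 mm by 85 mm) begins 54 mm behind the grasp point. The pads swing forward as they close: fully open they stand 13 mm farther back than shut.
Start: joints at [-1.411, 0.124, 1.65, -0, 1.367, -0.083], TCP at [0.156, -0.631, 0.248] pointing down, gripper open.
Joint ranges: [-2.61, 2.61], [-1.02, 2.33], [0.03, 2.71], [-1.35, 4.49], [0.32, 2.68], [-2.91, 2.91]. Speed limits (rad/s): [2.57, 2.57, 3.14, 3.14, 3.14, 3.14].

## Interface

Orientations are given as a unit quaternion [x, y, z, w].
In Python, from cell import env, get_image, camera_info gives the robot as it stands. The module is installed in compiled form; this text tells all that it offers.
- The arm moves only by the shell command python3 -m pendant 'ROWS' [OPENING] [FORCE]. ROWS is JSON, a list that holds one entry, the list of rows, each a list of 6 numbers: the shift along the world's x, y, z in mm, then the turn, a rotation vector about the world's x, y, z in rad. In form: [[[dx, dy, dz, rx, ry, rz], ...]]. A call has 1 to 5 rows; each row is the pose to reach, as a shift and turn from the pose commanded when the call began; what a row does not reach only later rows make up. A row lasts 1/10 s, in which the tool goes at most 50 mm and 8.59 degrees, less where a joint would pass 70% of its speed; a pose out of reach is approached as far as the arm can. A call with a gripper value outside its range is refused whole. OPENING is the opening in per cent of the stroke, from 0 (shut) to 100 (fully open), set as the call begins (- or left out, the last holds). The fingers move at their own pace and stop on an object; FORCE is the grip in N (left out, the last holds). Time passes only in rows, so rows that repeat a pose let the fingers close. It gives the time, the measured TCP pose, the force and the opening at its end, in the units of the state.
- env.read_state(): the state, without advancing time (a new reading comes with each control period).
- get_image(name): name is "side" or "top"; returns (picture, depth): 420x560x3 uint8, red, green, blue; 420x560 float32, m along the optical axis (not along the pixel's ray), 0 where there is no reading.
- camera_info(name): a dict with "intrinsics" (3x3 intrinsics, pixels), "dist_coeffs" ([k1, k2, p1, p2, k3] as OpenCV has them; the pictures are not rectified), "pose" (4x4, takes a point from camera to world coordinates). Camera axes: x right, y down, z forward; pixel columns grow to the right and rows downward; lengths in m; the calibration is good to about 2 mm. A picture is of the moment at which its call begins. camera_info takes no time and is no camera call.
- env.finish_job(): hands the job in, once; it reports no verdict.
The state is a dict: "t": time; "joints": joint angles; "joint_vel": joint speeds; "joint_torque": joint torques, N m; "ee_pos": TCP position; "ee_rot": TCP orientation; "wrist_force": force on the tool from outside, world axes, zero at the start; "moment": the same for the moment, N m; "opening": finger opening in m.
Only numpy, scipy, OpenCV 4.12 (cv2) and the standard library are available. Lean on these libraries where they do the work, as an engineer would, in place of code of your own. Each camera call takes 0.05 s, during which the arm holds its last target. There are 200 camera calls.

## Task

Make up the two condiment carriers from the things standing on the worktop: the jam and the honey go in the bamboo breakfast carrier, and the mustard, the salt mill and the pepper mill in the red dinner carrier. Stand each one upright on the floor of a compartment of its own: a jar goes in the carrier's wide compartment, the slim things in the narrow ones (the two mills either way round). Set things down rather than dropping them, do not knock any jar, bottle or mill over, and leave the squeeze bottle and the soy sauce where they are.

Things in the scene. Friction and masses are not known exactly. Their poses are not given: they have to be found in the camera images.
- jam_jar_center (a point): Jam jar: dark red contents, paper band, white lid. Round, 64 mm across and straight up to 67 mm, 62 mm wide lid, 84 mm high, about 330 g. Origin at its centre, on its axis, half-way up; z is up along its axis. Stands upright at the start; grip it half-way up or a little higher. Too wide for a narrow compartment.
- mustard_jar_center (a point): Mustard jar: yellow contents, paper band, green lid. Round, 64 mm across and straight up to 67 mm, 62 mm wide lid, 84 mm high, about 320 g. Origin at its centre, on its axis, half-way up; z is up along its axis. Stands upright at the start; grip it half-way up or a little higher. Too wide for a narrow compartment.
- honey_bottle_center (a point): Slim honey bottle: amber with a pale yellow label and an orange cap with a small spout. Round, 42 mm across up to 74 mm, 84 mm high, about 200 g. Origin at its centre, on its axis, half-way up; z is up along its axis. Stands upright at the start; grip it half-way up or a little higher. 
- salt_mill_center (a point): Salt mill: white cylinder with a steel band and a small steel knob on top. Round, 42 mm across up to 76 mm, 84 mm high, about 220 g. Origin at its centre, on its axis, half-way up; z is up along its axis. Stands upright at the start; grip it half-way up or a little higher. 
- pepper_mill_center (a point): Pepper mill: the same mill in dark brown wood, with a steel band and a small steel knob. Round, 42 mm across up to 76 mm, 84 mm high, about 220 g. Origin at its centre, on its axis, half-way up; z is up along its axis. Stands upright at the start; grip it half-way up or a little higher. 
- breakfast_carrier: Breakfast carrier: the shorter one, of pale bamboo with two steel end handles, 98 x 166 mm, two compartments. Fixed; floor 6 mm thick, rim 25 mm high, end handles 51 mm. Origin: centre of underside; x across (86 mm inside), y along the row, z up. Wide compartment (86 x 86 mm) centred at x 0, y +34 mm; narrow one (60 mm along y) at x 0, y -47 mm.
- dinner_carrier: Dinner carrier: the longer one, red with two black end handles, 98 x 234 mm, three compartments. Fixed; floor 6 mm thick, rim 25 mm high, end handles 51 mm. Origin: centre of underside; x across (86 mm inside), y along the row, z up. Wide compartment (86 x 86 mm) centred at x 0, y +68 mm; narrow ones (60 mm along y) at x 0, y -13 mm and x 0, y -81 mm.
- squeeze_bottle_center (a point): Bystander, stays where it is: white plastic squeeze bottle with a blue nozzle, a blue ring near its foot and small blue marks, 48 mm across, 130 mm high. Origin at its centre, half-way up.
- soy_bottle_center (a point): Bystander, stays where it is: nearly black soy sauce bottle with a yellow label and a red cap, 52 mm across, 126 mm high. Origin at its centre, half-way up.
Things that resemble listed ones, but are neither listed nor needed, are in the scene too. Of the things that look like the part that bears pepper_mill_center, the largest one is meant.

How it is judged:
By the outcome, as a careful person would: the job done as asked, in the order asked, and still so for the second after the job is handed in, with the robot touching nothing.
It also fails if it takes over 128 s, if anything falls off the work surface, if the arm or the gripper's body presses on something with over 40 N, if the wrist force passes 120 N, or if a joint passes its speed limit or range.

## Working session

There is one attempt and no reset: what is moved stays moved. The work goes in short steps, Python scripts to look and compute and a shell command to move; the robot and the scene stay as the last step left them, time stands still between calls to the robot, and variables do not carry over. Pictures are saved under pics/ and viewed, about 12 in all and at most 16, crops included, and the job is handed in when it is done.

```bash
mkdir -p pics; cat > h.py <<'E'
import numpy as np, cv2
from cell import env, get_image, camera_info
def grab(n,tag):
    im,d=get_image(n); cv2.imwrite(f'pics/{tag}.png',im[:,:,::-1]); np.savez(f'pics/{tag}.npz',im=im,d=d); return im,d
def ray(n,uv):
    c=camera_info(n); K=np.array(c['intrinsics'],float); P=np.array(c['pose'],float)
    p=cv2.undistortPoints(np.array(uv,float).reshape(-1,1,2),K,np.array(c['dist_coeffs'],float)).reshape(-1,2)
    r=np.c_[p,np.ones(len(p))]@P[:3,:3].T
    return P[:3,3],r
def onz(n,uv,z):
    o,r=ray(n,uv); return o+r*((z-o[2])/r[:,2])[:,None]
def cloud(n,d):
    v,u=np.mgrid[0:d.shape[0],0:d.shape[1]]
    o,r=ray(n,np.c_[u.ravel(),v.ravel()]); return (o+r*d.ravel()[:,None]).reshape(d.shape+(3,))
E
python3 - <<'E'
from h import *
for n in('top','side'):
    grab(n,n+'0'); c=camera_info(n); print(n,np.round(c['pose'],3).tolist(),np.round(c['intrinsics'],0).tolist())
s=env.read_state(); print(s, env.finger_overhang)
E
```

```text
top [[-0.028, -0.992, 0.127, 0.377], [-1.0, 0.027, -0.009, 0.006], [0.006, -0.127, -0.992, 1.248], [0.0, 0.0, 0.0, 1.0]] [[499.0, 0.0, 277.0], [0.0, 499.0, 208.0], [0.0, 0.0, 1.0]]
side [[-0.939, -0.232, 0.253, 0.278], [-0.343, 0.633, -0.694, 0.67], [0.001, -0.739, -0.674, 0.703], [0.0, 0.0, 0.0, 1.0]] [[450.0, 0.0, 290.0], [0.0, 450.0, 210.0], [0.0, 0.0, 1.0]]
{'t': 0.1, 'joints': array([-1.41062953e+00,  1.24448399e-01,  1.65153162e+00,  1.32311798e-05,
        1.36746329e+00, -8.26067314e-02]), 'joint_vel': array([-4.80599384e-06, -5.66725832e-04, -3.09639907e-04,  3.26109709e-04,
       -3.23487055e-04,  1.86858303e-04]), 'joint_torque': array([ 9.38388985e-04, -4.24934506e+01, -3.66651356e+01, -6.90183083e-05,
        3.96579446e-03, -1.21423571e-05]), 'ee_pos': array([ 0.15614691, -0.63044381,  0.24717382]), 'ee_rot': array([ 7.87525260e-01, -6.16281679e-01, -6.74782405e-04, -6.33201561e-04]), 'wrist_force': array([-0.53240653, -0.70204095,  0.15804855]), 'moment': array([ 0.01264071, -0.02065452,  0.01983871]), 'opening': 0.08555283166325332} 0.017
```

View pics/top0.png

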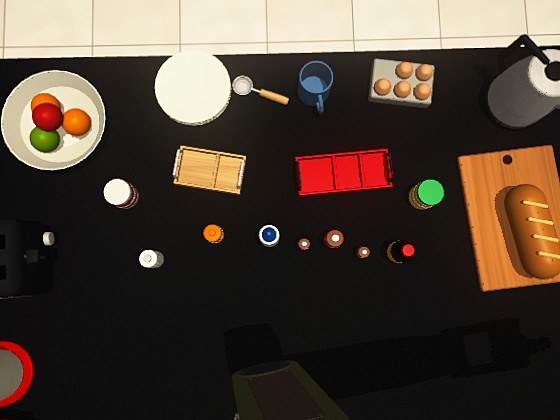

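View pics/side0.png

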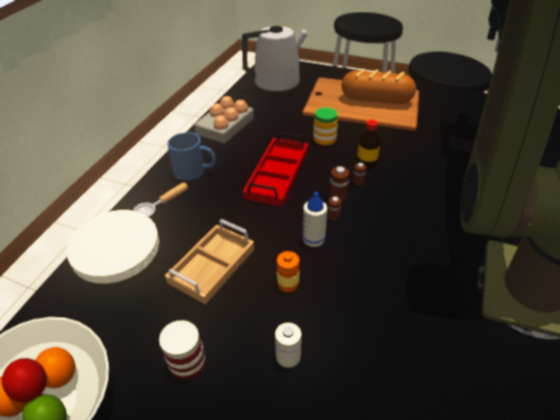

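Candidates for the pepper mill, top view: (304,243), (335,238) and (364,252). The largest is (335,238). Others: jam (117,192), salt (149,259), honey (213,233), mustard (428,193). The bystanders are squeeze (269,236) and soy (403,251). The wide compartment is on the image left (+y) in both carriers.

```bash
cat > m.py <<'E'
from h import *
z=np.load('pics/top0.npz'); im,d=z['im'],z['d']; C=cloud('top',d)
P={'jam':(117,192),'salt':(149,259),'honey':(213,233),'squeeze':(269,236),'pepS1':(304,243),'pepper':(335,238),'pepS2':(364,252),'soy':(403,251),'mustard':(428,193)}
for k,(u,v) in P.items():
    r=26; w=C[v-r:v+r,u-r:u+r].reshape(-1,3); w=w[(d[v-r:v+r,u-r:u+r].ravel()>0)&(w[:,2]>0.045)&(w[:,2]<.2)]
    # object points: circle fit by min enclosing of points within 10 mm of the top
    top=np.percentile(w[:,2],99)
    for lo,hi in((.05,top-.02),(top-.02,top+.01)):
        q=w[(w[:,2]>lo)&(w[:,2]<hi)]
        if len(q)>5:
            (x,y),R=cv2.minEnclosingCircle(q[:,:2].astype(np.float32)); print(k,'top %.3f'%top,'band %.3f-%.3f'%(lo,hi),len(q),'c %.4f %.4f R %.4f'%(x,y,R))
hsv=cv2.cvtColor(im,cv2.COLOR_RGB2HSV)
for k,(u0,u1,v0,v1) in {'bf':(168,252,140,200),'din':(288,400,142,202)}.items():
    c=C[v0:v1,u0:u1]; m=(c[...,2]>.014)&(c[...,2]<.034)&(d[v0:v1,u0:u1]>0)
    q=c[m][:,:2].astype(np.float32)
    rect=cv2.minAreaRect(q*1000); print(k,m.sum(),rect)
    h=(c[...,2]>.04)&(c[...,2]<.06)
    print(' handles',h.sum(), np.median(c[...,2][m]))
    n,l,s,ce=cv2.connectedComponentsWithStats(h.astype(np.uint8))
    for i in range(1,n):
        if s[i,4]>8: print('  h',s[i,4],c[l==i].mean(0).round(4))
E
python3 m.py
python3 -c "
import cv2
i=cv2.imread('pics/top0.png')[135:290,90:450]; cv2.imwrite('pics/crop1.png',cv2.resize(i,None,fx=2.2,fy=2.2,interpolation=cv2.INTER_CUBIC))"
```

```text
jam top 0.088 band 0.050-0.068 78 c 0.5742 0.3670 R 0.0310
jam top 0.088 band 0.068-0.098 573 c 0.5770 0.3717 R 0.0316
salt top 0.087 band 0.050-0.067 33 c 0.4185 0.2967 R 0.0206
salt top 0.087 band 0.067-0.097 257 c 0.4194 0.3001 R 0.0212
honey top 0.086 band 0.050-0.066 10 c 0.4701 0.1404 R 0.0182
honey top 0.086 band 0.066-0.096 245 c 0.4746 0.1493 R 0.0210
squeeze top 0.130 band 0.050-0.110 258 c 0.4651 0.0157 R 0.0243
squeeze top 0.130 band 0.110-0.140 86 c 0.4654 0.0158 R 0.0133
pepS1 top 0.096 band 0.050-0.076 101 c 0.4579 -0.0672 R 0.0622
pepS1 top 0.096 band 0.076-0.106 21 c 0.4618 -0.0652 R 0.0610
pepper top 0.087 band 0.050-0.067 31 c 0.4263 -0.1397 R 0.0621
pepper top 0.087 band 0.067-0.097 240 c 0.4540 -0.1391 R 0.0210
pepS2 top 0.083 band 0.050-0.063 59 c 0.4272 -0.1845 R 0.0382
pepS2 top 0.083 band 0.063-0.093 72 c 0.4544 -0.1475 R 0.0179
soy top 0.129 band 0.050-0.109 307 c 0.4189 -0.2951 R 0.0262
soy top 0.129 band 0.109-0.139 135 c 0.4191 -0.2953 R 0.0142
mustard top 0.089 band 0.050-0.069 82 c 0.5537 -0.3630 R 0.0311
mustard top 0.089 band 0.069-0.099 564 c 0.5559 -0.3674 R 0.0316
bf 642 ((637.0330200195312, 158.99810791015625), (165.78379821777344, 98.74854278564453), 79.44054412841797)
 handles 157 0.02249177052116147
  h 80 [0.651  0.2372 0.0486]
  h 77 [0.6203 0.0809 0.0485]
din 918 ((622.27783203125, -173.90933227539062), (99.43510437011719, 233.5369873046875), 4.010000705718994)
 handles 157 0.022548824954835567
  h 80 [ 0.6288 -0.2867  0.0489]
  h 77 [ 0.6133 -0.0605  0.0485]
```

View pics/crop1.png

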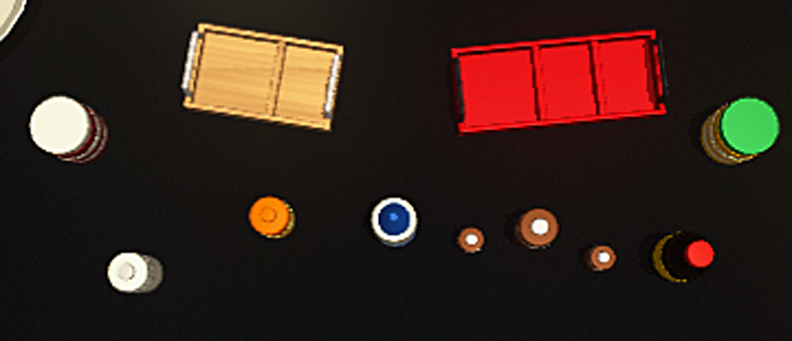

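The sizes fit: lid radius 31 mm, slim radius 21 mm, carriers 99x166 and 99x234, tops within 5 mm. The crop confirms the pepper mill at crop (538,228), which is pixel (335,238). Going to the jam jar at (0.577, 0.372), with the jaws along the breakfast carrier's x axis (-10.7°).

```bash
python3 -m pendant '[[[29,38,0,0,0,0.114],[58,76,0,0,0,0.228],[88,114,0,0,0,0.342],[117,152,0,0,0,0.456],[147,190,0,0,0,0.57]]]' 100 60
python3 -m pendant '[[[29,38,0,0,0,0.114],[58,76,0,0,0,0.228],[88,114,0,0,0,0.342],[117,152,0,0,0,0.456],[147,190,0,0,0,0.57]]]'
python3 -m pendant '[[[8,41,0,0,0,0],[17,83,0,0,0,0],[25,124,0,0,0,0],[34,166,0,0,0,0],[42,207,0,0,0,0]]]'
python3 -m pendant '[[[8,41,0,0,0,0],[17,83,0,0,0,0],[25,124,0,0,0,0],[34,166,0,0,0,0],[42,207,0,0,0,0]]]'
python3 -m pendant '[[[8,41,0,0,0,0],[17,83,0,0,0,0],[25,124,0,0,0,0],[42,207,0,0,0,0],[42,207,0,0,0,0]]]'
python3 -m pendant '[[[0,0,0,0,0,0],[0,0,0,0,0,0]]]'
```

```text
t: 0.6
ee_pos: [0.3039, -0.4391, 0.2478]
ee_rot: [0.93, -0.368, -0.0, -0.0]
wrist_force: [0.1, -0.7, 0.2]
opening: 0.0854
t: 1.1
ee_pos: [0.4508, -0.249, 0.248]
ee_rot: [0.996, -0.092, -0.0, -0.0]
wrist_force: [0.1, 0.0, -0.4]
opening: 0.0851
t: 1.6
ee_pos: [0.4921, -0.0421, 0.248]
ee_rot: [0.996, -0.094, -0.0, -0.0]
wrist_force: [0.7, -0.0, 0.1]
opening: 0.0855
t: 2.1
ee_pos: [0.534, 0.1649, 0.2479]
ee_rot: [0.996, -0.094, -0.0, 0.0]
wrist_force: [-0.0, -0.7, 0.3]
opening: 0.0852
t: 2.6
ee_pos: [0.5759, 0.3727, 0.2474]
ee_rot: [0.996, -0.093, -0.0, 0.0]
wrist_force: [0.0, -0.3, 0.2]
opening: 0.0856
t: 2.8
ee_pos: [0.5758, 0.3705, 0.2472]
ee_rot: [0.996, -0.093, -0.001, 0.001]
wrist_force: [0.7, -0.5, 0.6]
opening: 0.0854
```

```bash
python3 -m pendant '[[[1,1,-30,0,0,0],[1,1,-60,0,0,0],[1,1,-90,0,0,0],[1,1,-115,0,0,0],[1,1,-135,0,0,0]]]'
python3 -m pendant '[[[0,0,-15,0,0,0],[0,0,-30,0,0,0],[0,0,-45,0,0,0],[0,0,-60,0,0,0],[0,0,-70,0,0,0]]]'
python3 -m pendant '[[[0,0,0,0,0,0],[0,0,0,0,0,0],[0,0,0,0,0,0],[0,0,0,0,0,0],[0,0,0,0,0,0]]]' 50 50
python3 -m pendant '[[[0,0,10,0,0,0],[0,0,30,0,0,0],[0,0,60,0,0,0],[0,0,90,0,0,0],[0,0,110,0,0,0]]]'
```

```text
t: 3.3
ee_pos: [0.5765, 0.3688, 0.1112]
ee_rot: [0.995, -0.095, -0.001, 0.001]
wrist_force: [0.8, -0.7, -0.6]
opening: 0.0857
t: 3.8
ee_pos: [0.5769, 0.3708, 0.0419]
ee_rot: [0.996, -0.094, -0.0, 0.0]
wrist_force: [0.9, 0.2, -0.7]
opening: 0.0856
t: 4.3
ee_pos: [0.5771, 0.371, 0.0433]
ee_rot: [0.996, -0.094, -0.0, 0.0]
wrist_force: [-0.5, -0.4, -3.3]
opening: 0.0629
t: 4.8
ee_pos: [0.5781, 0.3716, 0.157]
ee_rot: [0.996, -0.094, 0.002, -0.001]
wrist_force: [-0.1, 1.2, -5.1]
opening: 0.0635
```

```bash
python3 -c "
from h import *
a,_=grab('side','s1');b,_=grab('top','t1')
cv2.imwrite('pics/c2.png',np.hstack([cv2.resize(a[180:420,60:360],(400,320)),cv2.resize(b[130:290,60:260],(400,320))])[:,:,::-1])"
```

```text
(no output)
```

View pics/c2.png

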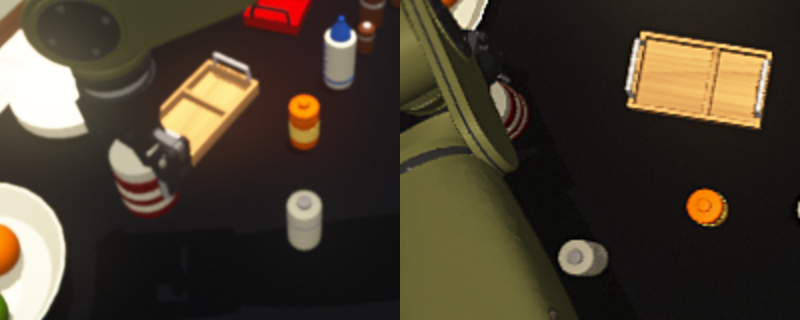

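The side crop shows the jam jar gripped upright at crop (145,180). It is 63 mm wide, as it should be. Moving it to the wide bamboo compartment at (0.643, 0.192).

```bash
python3 -m pendant '[[[6,-18,10,0,0,0],[22,-60,20,0,0,0],[40,-107,20,0,0,0],[56,-152,20,0,0,0],[66,-179,20,0,0,0]]]'
python3 -m pendant '[[[0,0,0,0,0,0],[0,0,-15,0,0,0],[0,0,-35,0,0,0],[0,0,-55,0,0,0],[0,0,-70,0,0,0]]]'
python3 -c "
from h import *
a,_=grab('side','s2');b,_=grab('top','t2')
cv2.imwrite('pics/c3.png',np.hstack([cv2.resize(a[180:340,100:300],(400,320)),cv2.resize(b[130:210,150:250],(400,320))])[:,:,::-1])
print(env.read_state()['ee_pos'])"
```

```text
t: 5.4
ee_pos: [0.6433, 0.1877, 0.1717]
ee_rot: [0.995, -0.095, -0.001, 0.001]
wrist_force: [0.5, 0.8, -3.5]
opening: 0.063
t: 5.9
ee_pos: [0.641, 0.1928, 0.0996]
ee_rot: [0.996, -0.093, -0.002, 0.001]
wrist_force: [-0.6, -0.6, -5.2]
opening: 0.0629
[0.64003653 0.19237136 0.09834467]
```

View pics/c3.png

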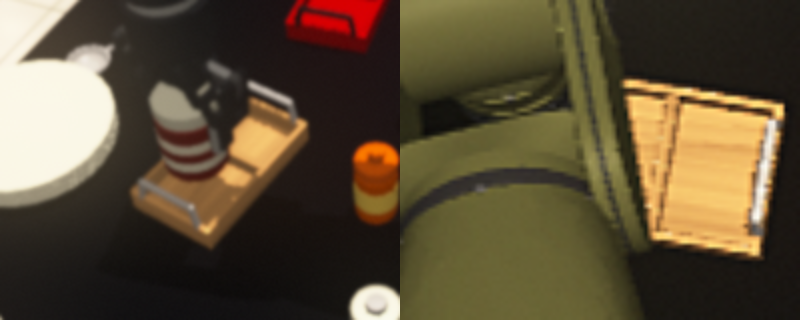

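The side crop shows the jar over the wide compartment. Lowering it gently.

```bash
python3 -m pendant '[[[1,0,-12,0,0,0],[2,0,-24,0,0,0],[2,0,-34,0,0,0],[2,0,-42,0,0,0],[2,0,-47,0,0,0]]]'
python3 -m pendant '[[[0,0,-1,0,0,0],[0,0,-2,0,0,0],[0,0,-3,0,0,0],[0,0,-4,0,0,0],[0,0,-5,0,0,0]]]'
```

```text
t: 6.5
ee_pos: [0.6448, 0.1919, 0.0551]
ee_rot: [0.996, -0.094, -0.001, 0.0]
wrist_force: [-0.8, -0.5, -4.7]
opening: 0.0634
t: 7.0
ee_pos: [0.6455, 0.1921, 0.0517]
ee_rot: [0.996, -0.094, 0.0, -0.0]
wrist_force: [0.2, -0.2, -5.0]
opening: 0.063
```

```bash
python3 -m pendant '[[[0,0,-1,0,0,0],[0,0,-1,0,0,0],[0,0,-2,0,0,0],[0,0,-2,0,0,0]]]'
python3 -m pendant '[[[0,0,-1,0,0,0],[0,0,-1,0,0,0]]]'
```

```text
t: 7.4
ee_pos: [0.6452, 0.1921, 0.0492]
ee_rot: [0.996, -0.094, -0.0, 0.0]
wrist_force: [0.3, -0.6, -4.7]
opening: 0.0629
t: 7.6
ee_pos: [0.6454, 0.1922, 0.0491]
ee_rot: [0.996, -0.094, -0.0, -0.0]
wrist_force: [-2.3, 0.1, 0.8]
opening: 0.0632
```

Contact is felt at z = 49 mm, as expected. Release, raise, and go to the honey at (0.4746, 0.1493).

```bash
python3 -m pendant '[[[0,0,0,0,0,0],[0,0,0,0,0,0],[0,0,0,0,0,0],[0,0,0,0,0,0]]]' 100
python3 -m pendant '[[[0,0,15,0,0,0],[0,0,40,0,0,0],[0,0,70,0,0,0],[0,0,100,0,0,0],[0,0,120,0,0,0]]]'
python3 -m pendant '[[[-30,-8,0,0,0,0],[-70,-18,0,0,0,0],[-110,-28,0,0,0,0],[-150,-38,0,0,0,0],[-171,-43,0,0,0,0]]]'
python3 -m pendant '[[[0,0,0,0,0,0],[0,0,0,0,0,0],[0,0,0,0,0,0]]]'
python3 -c "
from h import *
a,_=grab('side','s3');b,_=grab('top','t3')
cv2.imwrite('pics/c4.png',np.hstack([cv2.resize(a[180:340,130:330],(400,320)),cv2.resize(b[130:290,130:330],(400,320))])[:,:,::-1])"
```

```text
t: 8.0
ee_pos: [0.6456, 0.1921, 0.0487]
ee_rot: [0.996, -0.094, 0.0, -0.0]
wrist_force: [-0.1, -0.5, 0.4]
opening: 0.0847
t: 8.5
ee_pos: [0.6465, 0.1923, 0.1727]
ee_rot: [0.996, -0.094, 0.002, -0.001]
wrist_force: [0.2, -0.4, 1.1]
opening: 0.0857
t: 9.0
ee_pos: [0.4718, 0.1486, 0.1689]
ee_rot: [0.996, -0.094, 0.0, -0.0]
wrist_force: [-0.3, -0.7, -0.2]
opening: 0.0853
t: 9.3
ee_pos: [0.4755, 0.1493, 0.1694]
ee_rot: [0.996, -0.094, 0.001, -0.0]
wrist_force: [-0.7, -0.7, 0.1]
opening: 0.0855
```

View pics/c4.png

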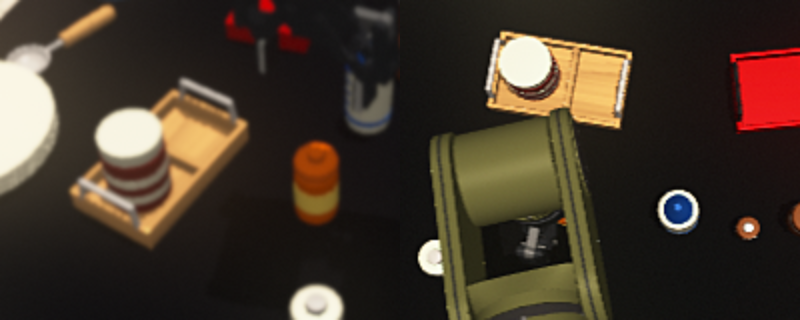

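Jam stands in the wide compartment, at top crop (526,62). In the side crop the two fingers straddle the honey's column. Descending on the honey.

```bash
python3 -m pendant '[[[-1,0,-25,0,0,0],[-1,0,-55,0,0,0],[-1,0,-85,0,0,0],[-1,0,-110,0,0,0],[-1,0,-124,0,0,0]]]'
python3 -m pendant '[[[0,0,0,0,0,0],[0,0,0,0,0,0],[0,0,0,0,0,0],[0,0,0,0,0,0],[0,0,0,0,0,0]]]' 25 50
python3 -m pendant '[[[0,0,0,0,0,0],[0,0,0,0,0,0]]]'
python3 -m pendant '[[[0,0,10,0,0,0],[0,0,30,0,0,0],[0,0,60,0,0,0],[0,0,90,0,0,0],[0,0,110,0,0,0]]]'
python3 -m pendant '[[[0,0,0,0,0,0]]]'
```

```text
t: 9.9
ee_pos: [0.4724, 0.1489, 0.0418]
ee_rot: [0.996, -0.094, -0.002, 0.001]
wrist_force: [-0.7, 0.0, 0.1]
opening: 0.0851
t: 10.4
ee_pos: [0.4748, 0.1494, 0.0462]
ee_rot: [0.996, -0.094, 0.002, -0.001]
wrist_force: [-1.3, -0.7, 5.0]
opening: 0.0409
t: 10.6
ee_pos: [0.4748, 0.1494, 0.0462]
ee_rot: [0.996, -0.094, 0.002, -0.001]
wrist_force: [-0.7, -0.3, 6.2]
opening: 0.0411
t: 11.1
ee_pos: [0.4735, 0.1491, 0.1567]
ee_rot: [0.996, -0.094, 0.001, -0.0]
wrist_force: [0.5, 0.1, -1.4]
opening: 0.0409
t: 11.2
ee_pos: [0.4751, 0.1495, 0.1581]
ee_rot: [0.996, -0.094, 0.003, -0.001]
wrist_force: [0.5, 0.7, -1.1]
opening: 0.0411
```

```bash
python3 -m pendant '[[[20,-5,5,0,0,0],[60,-14,10,0,0,0],[100,-24,10,0,0,0],[135,-32,10,0,0,0],[154,-36,10,0,0,0]]]'
python3 -m pendant '[[[0,0,0,0,0,0],[0,0,0,0,0,0],[0,0,-25,0,0,0],[0,0,-50,0,0,0],[0,0,-70,0,0,0]]]'
python3 -m pendant '[[[0,0,0,0,0,0],[0,0,-10,0,0,0],[0,0,-20,0,0,0],[0,0,-27,0,0,0],[0,0,-33,0,0,0]]]'
python3 -m pendant '[[[0,0,-1,0,0,0],[0,0,-2,0,0,0],[0,0,-2,0,0,0]]]'
python3 -m pendant '[[[0,0,-1,0,0,0],[0,0,-2,0,0,0],[0,0,-2,0,0,0]]]'
python3 -c "
from h import *
a,_=grab('side','s4')
cv2.imwrite('pics/c5.png',cv2.resize(a[200:320,150:300],(600,480))[:,:,::-1])"
```

```text
t: 11.7
ee_pos: [0.6284, 0.112, 0.1621]
ee_rot: [0.996, -0.094, -0.001, 0.0]
wrist_force: [-0.9, 0.6, -2.0]
opening: 0.0408
t: 12.2
ee_pos: [0.6248, 0.1135, 0.0922]
ee_rot: [0.996, -0.093, -0.001, 0.0]
wrist_force: [-0.6, -1.2, -1.4]
opening: 0.0411
t: 12.7
ee_pos: [0.6273, 0.1131, 0.0611]
ee_rot: [0.996, -0.094, 0.0, -0.0]
wrist_force: [-0.6, -0.3, -1.3]
opening: 0.0412
t: 13.0
ee_pos: [0.6275, 0.113, 0.0596]
ee_rot: [0.996, -0.094, 0.0, -0.0]
wrist_force: [-0.2, 0.3, -1.9]
opening: 0.0408
t: 13.3
ee_pos: [0.6272, 0.1131, 0.0573]
ee_rot: [0.996, -0.094, -0.0, 0.0]
wrist_force: [-0.2, -0.1, -1.3]
opening: 0.0415
```

View pics/c5.png

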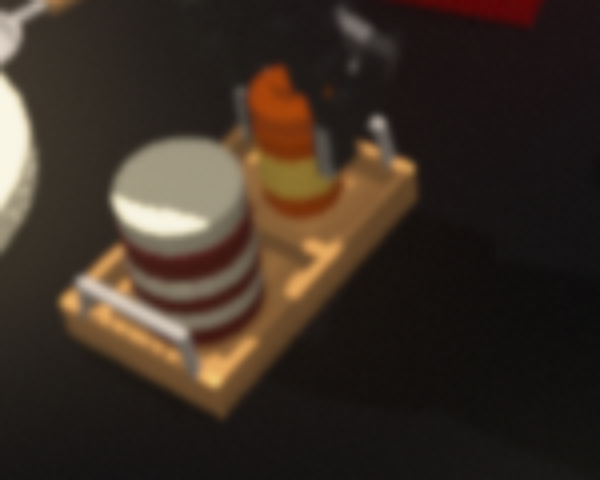

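The honey is upright inside the narrow compartment. Creeping down the last ~5 mm.

```bash
python3 -m pendant '[[[0,0,-1,0,0,0],[0,0,-2,0,0,0],[0,0,-3,0,0,0],[0,0,-3,0,0,0]]]'
python3 -m pendant '[[[0,0,-1,0,0,0],[0,0,-1,0,0,0],[0,0,-1,0,0,0]]]'
python3 -m pendant '[[[0,0,-1,0,0,0],[0,0,-1,0,0,0],[0,0,-1,0,0,0]]]'
```

```text
t: 13.75
ee_pos: [0.6271, 0.1131, 0.0541]
ee_rot: [0.996, -0.094, -0.0, 0.0]
wrist_force: [0.4, 0.4, -1.9]
opening: 0.0413
t: 14.05
ee_pos: [0.6272, 0.1131, 0.0533]
ee_rot: [0.996, -0.094, -0.0, 0.0]
wrist_force: [-0.0, 0.1, -1.8]
opening: 0.0415
t: 14.35
ee_pos: [0.6273, 0.1131, 0.0523]
ee_rot: [0.996, -0.094, 0.0, -0.0]
wrist_force: [0.8, -0.6, -1.7]
opening: 0.0411
```

```bash
python3 -m pendant '[[[0,0,-1,0,0,0],[0,0,-1,0,0,0],[0,0,-1,0,0,0]]]'
python3 -m pendant '[[[0,0,-1,0,0,0],[0,0,-1,0,0,0],[0,0,-1,0,0,0]]]'
```

```text
t: 14.65
ee_pos: [0.6273, 0.1131, 0.0523]
ee_rot: [0.996, -0.094, -0.0, 0.0]
wrist_force: [-3.9, -0.6, 5.6]
opening: 0.0411
t: 14.95
ee_pos: [0.6274, 0.1131, 0.0523]
ee_rot: [0.996, -0.094, -0.0, 0.0]
wrist_force: [-6.5, -0.7, 10.5]
opening: 0.041
```

```bash
python3 -m pendant '[[[0,0,1,0,0,0],[0,0,1,0,0,0],[0,0,1,0,0,0],[0,0,1,0,0,0],[0,0,1,0,0,0]]]' 100
python3 -m pendant '[[[0,0,15,0,0,0],[0,0,40,0,0,0],[0,0,75,0,0,0],[0,0,110,0,0,0],[0,0,130,0,0,0]]]'
python3 -m pendant '[[[-4,-25,0,0,0,0.05],[-10,-65,0,0,0,0.1],[-17,-110,0,0,0,0.15],[-24,-155,0,0,0,0.2],[-30,-200,0,0,0,0.255]]]'
python3 -m pendant '[[[-7,-45,0,0,0,0],[-14,-90,0,0,0,0],[-21,-135,0,0,0,0],[-28,-180,0,0,0,0],[-33,-220,0,0,0,0]]]'
python3 -m pendant '[[[-4,-30,0,0,0,0],[-8,-50,0,0,0,0],[-8,-60,0,0,0,0],[-8,-60,0,0,0,0],[-8,-60,0,0,0,0]]]'
python3 -m pendant '[[[0,0,0,0,0,0],[0,0,0,0,0,0]]]'
python3 -c "
from h import *
a,_=grab('side','s5');b,d=grab('top','t5')
cv2.imwrite('pics/c6.png',np.hstack([a[80:320,150:450],b[130:370,150:450]])[:,:,::-1])"
```

```text
t: 15.45
ee_pos: [0.6271, 0.1131, 0.051]
ee_rot: [0.996, -0.094, -0.0, 0.0]
wrist_force: [0.2, 0.3, -0.7]
opening: 0.0856
t: 15.95
ee_pos: [0.6289, 0.1132, 0.1866]
ee_rot: [0.996, -0.094, 0.003, -0.001]
wrist_force: [0.3, 0.6, 0.4]
opening: 0.0853
t: 16.45
ee_pos: [0.597, -0.0885, 0.1829]
ee_rot: [0.999, 0.035, 0.001, 0.0]
wrist_force: [0.3, 0.3, 0.5]
opening: 0.0855
t: 16.95
ee_pos: [0.5638, -0.3092, 0.1829]
ee_rot: [0.999, 0.033, 0.001, 0.001]
wrist_force: [0.2, -0.5, -0.3]
opening: 0.0851
t: 17.45
ee_pos: [0.5566, -0.3659, 0.1814]
ee_rot: [0.999, 0.034, -0.0, -0.0]
wrist_force: [-0.3, -0.5, -0.3]
opening: 0.0855
t: 17.65
ee_pos: [0.5566, -0.3657, 0.1813]
ee_rot: [0.999, 0.034, -0.0, -0.0]
wrist_force: [-0.0, 0.0, -0.6]
opening: 0.0855
```

View pics/c6.png

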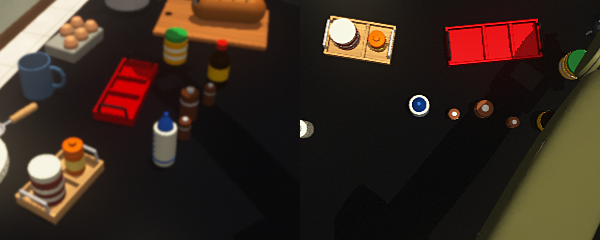

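Jam and honey stand upright in the bamboo carrier, at top crop (343,33) and (378,38). Now the mustard.

```bash
python3 -m pendant '[[[0,-1,-30,0,0,0],[0,-2,-65,0,0,0],[0,-2,-95,0,0,0],[0,-2,-120,0,0,0],[0,-2,-137,0,0,0]]]'
python3 -m pendant '[[[0,0,0,0,0,0],[0,0,0,0,0,0],[0,0,0,0,0,0],[0,0,0,0,0,0],[0,0,0,0,0,0]]]' 50 50
python3 -m pendant '[[[0,0,10,0,0,0],[0,0,30,0,0,0],[0,0,60,0,0,0],[0,0,90,0,0,0],[0,0,110,0,0,0]]]'
python3 -m pendant '[[[0,0,0,0,0,0],[0,0,0,0,0,0]]]'
```

```text
t: 18.25
ee_pos: [0.5554, -0.3678, 0.0419]
ee_rot: [0.999, 0.034, -0.001, -0.001]
wrist_force: [-0.3, 0.5, 0.0]
opening: 0.0856
t: 18.75
ee_pos: [0.5565, -0.3692, 0.0452]
ee_rot: [0.999, 0.033, 0.0, 0.0]
wrist_force: [-0.4, -0.2, -3.0]
opening: 0.0631
t: 19.25
ee_pos: [0.5571, -0.3697, 0.1583]
ee_rot: [0.999, 0.033, 0.002, 0.001]
wrist_force: [0.3, 0.2, -1.7]
opening: 0.0628
t: 19.45
ee_pos: [0.5563, -0.369, 0.1548]
ee_rot: [0.999, 0.034, 0.0, 0.0]
wrist_force: [-0.3, -0.7, -3.4]
opening: 0.0629
```

```bash
python3 -m pendant '[[[5,22,5,0,0,0],[14,60,10,0,0,0],[24,104,10,0,0,0],[34,148,10,0,0,0],[44,190,10,0,0,0]]]'
python3 -m pendant '[[[9,40,0,0,0,0],[15,63,0,0,0,0],[17,72,0,0,0,0],[17,72,0,0,0,0],[17,72,0,0,0,0]]]'
python3 -m pendant '[[[0,0,-15,0,0,0],[0,0,-40,0,0,0],[0,0,-65,0,0,0],[0,0,-85,0,0,0],[0,0,-95,0,0,0]]]'
python3 -m pendant '[[[0,0,0,0,0,0],[0,0,0,0,0,0],[0,0,-5,0,0,0],[0,0,-8,0,0,0],[0,0,-10,0,0,0]]]'
python3 -m pendant '[[[0,0,0,0,0,0],[0,0,0,0,0,0]]]'
python3 -c "
from h import *
a,_=grab('side','s6')
cv2.imwrite('pics/c7.png',cv2.resize(a[90:230,230:400],(680,560))[:,:,::-1])"
```

```text
t: 19.95
ee_pos: [0.599, -0.1767, 0.1617]
ee_rot: [0.999, 0.033, -0.002, -0.001]
wrist_force: [0.9, 1.0, -2.8]
opening: 0.0627
t: 20.45
ee_pos: [0.6166, -0.1076, 0.1632]
ee_rot: [0.999, 0.033, -0.001, 0.0]
wrist_force: [-0.2, -0.4, -2.7]
opening: 0.0631
t: 20.95
ee_pos: [0.6149, -0.1077, 0.0655]
ee_rot: [0.999, 0.033, -0.003, -0.001]
wrist_force: [0.3, -0.3, -2.6]
opening: 0.0626
t: 21.45
ee_pos: [0.6175, -0.107, 0.0596]
ee_rot: [0.999, 0.034, 0.0, 0.0]
wrist_force: [-0.7, -0.7, -2.7]
opening: 0.0626
t: 21.65
ee_pos: [0.6173, -0.1069, 0.0595]
ee_rot: [0.999, 0.034, 0.0, 0.0]
wrist_force: [-0.1, 0.3, -3.1]
opening: 0.0631
```

View pics/c7.png

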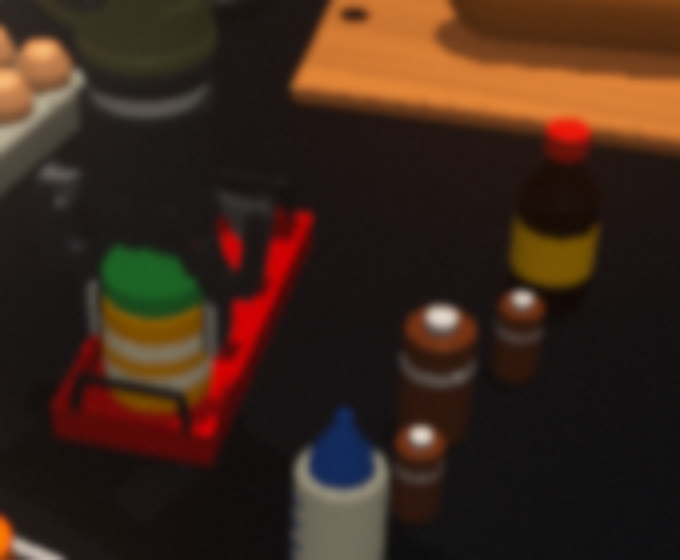

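The mustard is inside the wide red compartment, gripped upright. Lowering about 8 mm to touch.

```bash
python3 -m pendant '[[[0,0,-2,0,0,0],[0,0,-4,0,0,0],[0,0,-6,0,0,0],[0,0,-6,0,0,0]]]'
python3 -m pendant '[[[0,0,-1,0,0,0],[0,0,-2,0,0,0],[0,0,-2,0,0,0]]]'
python3 -m pendant '[[[0,0,-1,0,0,0],[0,0,-1,0,0,0],[0,0,-1,0,0,0]]]'
python3 -m pendant '[[[0,0,-1,0,0,0],[0,0,-1,0,0,0],[0,0,-1,0,0,0]]]'
```

```text
t: 22.1
ee_pos: [0.6169, -0.1068, 0.0527]
ee_rot: [0.999, 0.033, -0.0, -0.0]
wrist_force: [-0.7, -1.2, -3.4]
opening: 0.0631
t: 22.4
ee_pos: [0.6171, -0.1069, 0.0511]
ee_rot: [0.999, 0.034, -0.0, -0.0]
wrist_force: [-0.2, -0.2, -2.0]
opening: 0.0631
t: 22.7
ee_pos: [0.6172, -0.1069, 0.0503]
ee_rot: [0.999, 0.033, -0.0, -0.0]
wrist_force: [0.3, -0.3, -1.9]
opening: 0.063
t: 23.0
ee_pos: [0.6173, -0.107, 0.0502]
ee_rot: [0.999, 0.033, -0.0, 0.0]
wrist_force: [-4.1, 1.0, 4.9]
opening: 0.0629
```

```bash
python3 -m pendant '[[[0,0,1,0,0,0],[0,0,1,0,0,0],[0,0,1,0,0,0],[0,0,1,0,0,0],[0,0,1,0,0,0]]]' 100
python3 -m pendant '[[[0,0,15,0,0,0],[0,0,40,0,0,0],[0,0,75,0,0,0],[0,0,110,0,0,0],[0,0,130,0,0,0]]]'
python3 -m pendant '[[[-8,18,0,0,0,0],[-26,54,0,0,0,0],[-44,90,0,0,0,0],[-62,127,0,0,0,0],[-80,164,0,0,0,0]]]'
python3 -m pendant '[[[-18,37,0,0,0,0],[-36,74,0,0,0,0],[-54,111,0,0,0,0],[-72,148,0,0,0,0],[-90,185,0,0,0,0]]]'
python3 -m pendant '[[[-14,30,0,0,0,0],[-24,50,0,0,0,0],[-28,58,0,0,0,0],[-28,58,0,0,0,0],[-28,58,0,0,0,0]]]'
python3 -m pendant '[[[0,0,0,0,0,0],[0,0,0,0,0,0]]]'
python3 -c "
from h import *
a,_=grab('side','s7');b,d=grab('top','t7')
cv2.imwrite('pics/c8.png',np.hstack([a[100:390,200:480],b[130:420,110:450]])[:,:,::-1])"
```

```text
t: 23.5
ee_pos: [0.6173, -0.107, 0.0502]
ee_rot: [0.999, 0.033, 0.0, 0.0]
wrist_force: [-0.8, -0.6, -0.7]
opening: 0.0855
t: 24.0
ee_pos: [0.6188, -0.1073, 0.1855]
ee_rot: [0.999, 0.033, 0.003, 0.001]
wrist_force: [0.5, 0.4, 0.2]
opening: 0.0855
t: 24.5
ee_pos: [0.535, 0.059, 0.1793]
ee_rot: [0.999, 0.033, -0.001, -0.0]
wrist_force: [0.5, 1.0, 0.4]
opening: 0.0852
t: 25.0
ee_pos: [0.4448, 0.2436, 0.1794]
ee_rot: [0.999, 0.034, -0.001, 0.0]
wrist_force: [1.3, 0.1, 0.9]
opening: 0.0853
t: 25.5
ee_pos: [0.4191, 0.2995, 0.1799]
ee_rot: [0.999, 0.033, -0.0, 0.0]
wrist_force: [-0.3, -0.2, -0.4]
opening: 0.0855
t: 25.7
ee_pos: [0.4197, 0.2993, 0.1803]
ee_rot: [0.999, 0.033, -0.0, 0.0]
wrist_force: [-0.2, 0.4, 0.0]
opening: 0.0854
```

View pics/c8.png

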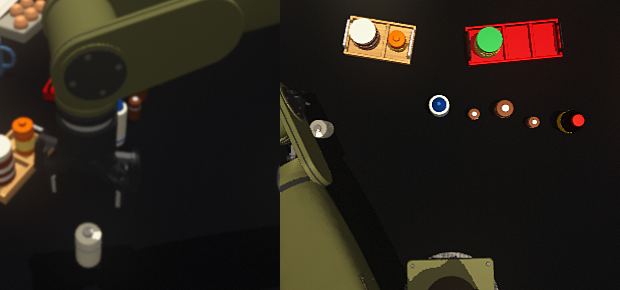

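Mustard stands in the wide red compartment, at top crop (488,41). The fingers are centred over the salt mill, at side crop (88,240). Picking the salt.

```bash
python3 -m pendant '[[[0,1,-30,0,0,0],[0,1,-65,0,0,0],[0,1,-95,0,0,0],[0,1,-120,0,0,0],[0,1,-135,0,0,0]]]'
python3 -m pendant '[[[0,0,0,0,0,0],[0,0,0,0,0,0],[0,0,0,0,0,0],[0,0,0,0,0,0],[0,0,0,0,0,0]]]' 25 50
python3 -m pendant '[[[0,0,0,0,0,0],[0,0,0,0,0,0]]]'
python3 -m pendant '[[[0,0,10,0,0,0],[0,0,30,0,0,0],[0,0,70,0,0,0],[0,0,110,0,0,0],[0,0,150,0,0,0]]]'
python3 -m pendant '[[[0,0,0,0,0,0],[0,0,0,0,0,0]]]'
```

```text
t: 26.3
ee_pos: [0.4183, 0.3001, 0.043]
ee_rot: [0.999, 0.033, -0.001, 0.001]
wrist_force: [-0.6, -1.1, 0.3]
opening: 0.0854
t: 26.8
ee_pos: [0.4204, 0.3018, 0.0473]
ee_rot: [0.999, 0.034, 0.001, -0.001]
wrist_force: [-1.1, -0.4, 6.6]
opening: 0.0408
t: 27.0
ee_pos: [0.4204, 0.3018, 0.0473]
ee_rot: [0.999, 0.034, 0.001, -0.001]
wrist_force: [-1.5, -0.3, 6.2]
opening: 0.0408
t: 27.5
ee_pos: [0.4186, 0.3006, 0.1966]
ee_rot: [0.999, 0.034, -0.0, 0.0]
wrist_force: [0.2, -0.7, -2.9]
opening: 0.041
t: 27.7
ee_pos: [0.4194, 0.3012, 0.1964]
ee_rot: [0.999, 0.034, 0.001, -0.0]
wrist_force: [-0.2, 0.1, -3.8]
opening: 0.0407
```

```bash
python3 -m pendant '[[[7,-18,0,0,0,0],[20,-53,0,0,0,0],[34,-90,0,0,0,0],[48,-128,0,0,0,0],[62,-166,0,0,0,0]]]'
python3 -m pendant '[[[14,-38,0,0,0,0],[28,-76,0,0,0,0],[42,-114,0,0,0,0],[56,-152,0,0,0,0],[71,-190,0,0,0,0]]]'
python3 -m pendant '[[[14,-38,0,0,0,0],[28,-76,0,0,0,0],[42,-114,0,0,0,0],[56,-152,0,0,0,0],[68,-180,0,0,0,0]]]'
python3 -m pendant '[[[7,-19,0,0,0,0],[7,-19,0,0,0,0],[7,-19,-15,0,0,0],[7,-19,-40,0,0,0],[7,-19,-65,0,0,0]]]'
python3 -m pendant '[[[0,0,-25,0,0,0],[0,0,-45,0,0,0],[0,0,-60,0,0,0],[0,0,-70,0,0,0],[0,0,-71,0,0,0]]]'
python3 -m pendant '[[[0,0,0,0,0,0],[0,0,0,0,0,0]]]'
python3 -c "
from h import *
a,_=grab('side','s8')
cv2.imwrite('pics/c9.png',cv2.resize(a[90:230,230:400],(680,560))[:,:,::-1])"
```

```text
t: 28.2
ee_pos: [0.4798, 0.1334, 0.1922]
ee_rot: [0.999, 0.034, -0.003, 0.0]
wrist_force: [1.1, 0.4, -1.7]
opening: 0.0409
t: 28.7
ee_pos: [0.5507, -0.0563, 0.192]
ee_rot: [0.999, 0.033, -0.003, -0.001]
wrist_force: [0.9, 0.4, -3.5]
opening: 0.0413
t: 29.2
ee_pos: [0.619, -0.2366, 0.1915]
ee_rot: [0.999, 0.033, -0.003, -0.001]
wrist_force: [0.4, 0.4, -2.7]
opening: 0.0407
t: 29.7
ee_pos: [0.6261, -0.2523, 0.1274]
ee_rot: [0.999, 0.034, -0.001, -0.001]
wrist_force: [0.2, 0.4, -2.2]
opening: 0.0412
t: 30.2
ee_pos: [0.6259, -0.2528, 0.0569]
ee_rot: [0.999, 0.034, -0.002, -0.001]
wrist_force: [0.2, 0.3, -2.6]
opening: 0.041
t: 30.4
ee_pos: [0.6282, -0.2543, 0.0608]
ee_rot: [0.999, 0.033, 0.001, 0.001]
wrist_force: [0.4, -0.3, -2.7]
opening: 0.0407
```

View pics/c9.png

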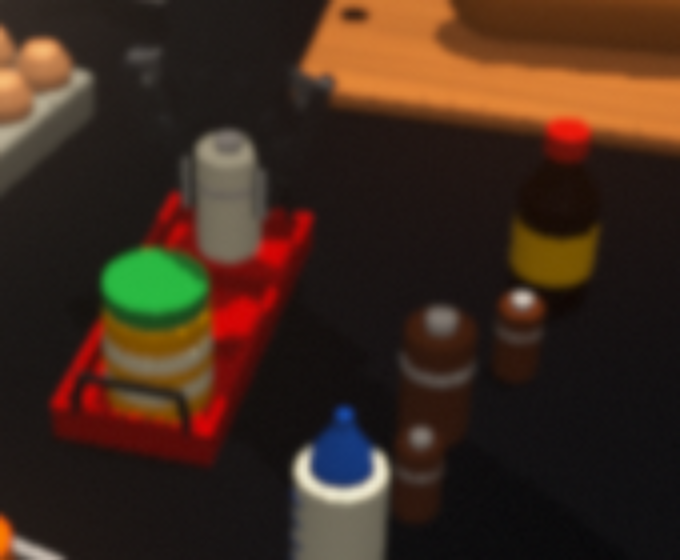

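The salt is upright in the far narrow compartment. Lowering ~7 mm.

```bash
python3 -m pendant '[[[0,0,-2,0,0,0],[0,0,-4,0,0,0],[0,0,-6,0,0,0],[0,0,-6,0,0,0]]]'
python3 -m pendant '[[[0,0,-1,0,0,0],[0,0,-1,0,0,0],[0,0,-1,0,0,0]]]'
python3 -m pendant '[[[0,0,-1,0,0,0],[0,0,-1,0,0,0],[0,0,-1,0,0,0]]]'
python3 -m pendant '[[[0,0,-1,0,0,0],[0,0,-1,0,0,0],[0,0,-1,0,0,0]]]'
```

```text
t: 30.85
ee_pos: [0.6274, -0.2541, 0.0535]
ee_rot: [0.999, 0.033, 0.0, 0.0]
wrist_force: [0.2, 0.7, -0.8]
opening: 0.0407
t: 31.15
ee_pos: [0.6274, -0.2542, 0.0534]
ee_rot: [0.999, 0.034, 0.0, 0.0]
wrist_force: [-3.9, 0.5, 5.1]
opening: 0.041
t: 31.45
ee_pos: [0.6274, -0.2542, 0.0534]
ee_rot: [0.999, 0.034, -0.0, 0.0]
wrist_force: [-5.8, 1.7, 9.9]
opening: 0.0408
t: 31.75
ee_pos: [0.6275, -0.2542, 0.0533]
ee_rot: [0.999, 0.034, -0.0, 0.0]
wrist_force: [-9.3, 2.6, 14.4]
opening: 0.041
```

```bash
python3 -m pendant '[[[0,0,2,0,0,0],[0,0,3,0,0,0]]]'
python3 -m pendant '[[[0,0,0,0,0,0],[0,0,0,0,0,0],[0,0,0,0,0,0],[0,0,0,0,0,0],[0,0,0,0,0,0]]]' 100
python3 -m pendant '[[[0,0,15,0,0,0],[0,0,40,0,0,0],[0,0,75,0,0,0],[0,0,110,0,0,0],[0,0,130,0,0,0]]]'
python3 -m pendant '[[[-20,13,0,0,0,0],[-60,40,0,0,0,0],[-100,67,0,0,0,0],[-140,94,0,0,0,0],[-173,115,0,0,0,0]]]'
python3 -m pendant '[[[0,0,0,0,0,0],[0,0,0,0,0,0],[0,0,0,0,0,0]]]'
python3 -c "
from h import *
a,_=grab('side','s9');b,d=grab('top','t9')
cv2.imwrite('pics/c10.png',np.hstack([cv2.resize(a[90:250,230:420],(380,320)),cv2.resize(b[130:290,260:450],(380,320))])[:,:,::-1])"
```

```text
t: 31.95
ee_pos: [0.6275, -0.2541, 0.0535]
ee_rot: [0.999, 0.033, 0.001, 0.0]
wrist_force: [-0.5, -1.4, -1.4]
opening: 0.041
t: 32.45
ee_pos: [0.6273, -0.2539, 0.0532]
ee_rot: [0.999, 0.033, -0.0, -0.0]
wrist_force: [0.3, -0.4, 0.0]
opening: 0.0857
t: 32.95
ee_pos: [0.6287, -0.2546, 0.1888]
ee_rot: [0.999, 0.034, 0.003, 0.002]
wrist_force: [0.7, 0.2, 0.1]
opening: 0.0854
t: 33.45
ee_pos: [0.4525, -0.1377, 0.1841]
ee_rot: [0.999, 0.034, 0.0, 0.0]
wrist_force: [0.8, 0.6, 0.7]
opening: 0.0855
t: 33.75
ee_pos: [0.4555, -0.1396, 0.1847]
ee_rot: [0.999, 0.033, 0.001, 0.001]
wrist_force: [1.0, -0.5, -0.2]
opening: 0.0852
```

View pics/c10.png

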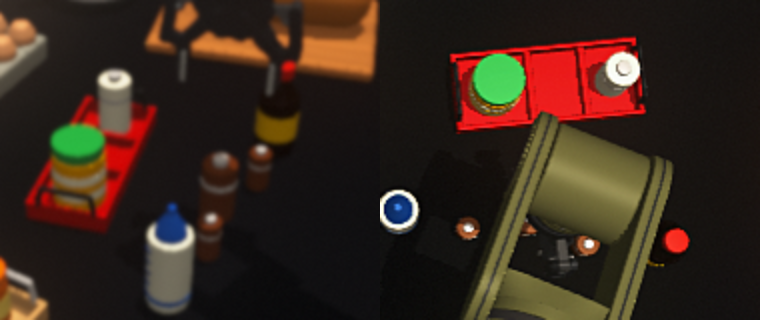

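Salt is placed, at top crop (622,68). The gripper is above the large mill, at side crop (220,185). The small ones are 75 mm off, clear of the fingers.

```bash
python3 -m pendant '[[[-1,0,-30,0,0,0],[-1,0,-65,0,0,0],[-1,0,-95,0,0,0],[-1,0,-122,0,0,0],[-1,0,-139,0,0,0]]]'
python3 -m pendant '[[[0,0,0,0,0,0],[0,0,0,0,0,0],[0,0,0,0,0,0],[0,0,0,0,0,0],[0,0,0,0,0,0]]]' 25 50
python3 -m pendant '[[[0,0,0,0,0,0],[0,0,0,0,0,0]]]'
python3 -m pendant '[[[0,0,10,0,0,0],[0,0,30,0,0,0],[0,0,70,0,0,0],[0,0,110,0,0,0],[0,0,150,0,0,0]]]'
python3 -m pendant '[[[0,0,0,0,0,0],[0,0,0,0,0,0]]]'
```

```text
t: 34.35
ee_pos: [0.4528, -0.139, 0.0419]
ee_rot: [0.999, 0.033, -0.002, -0.001]
wrist_force: [0.6, 0.4, -0.5]
opening: 0.0852
t: 34.85
ee_pos: [0.4547, -0.1396, 0.046]
ee_rot: [0.999, 0.034, 0.002, 0.001]
wrist_force: [0.5, -0.7, 4.1]
opening: 0.0409
t: 35.05
ee_pos: [0.4547, -0.1396, 0.046]
ee_rot: [0.999, 0.034, 0.002, 0.001]
wrist_force: [0.4, -1.3, 5.6]
opening: 0.0409
t: 35.55
ee_pos: [0.4519, -0.1382, 0.1947]
ee_rot: [0.999, 0.034, -0.001, -0.001]
wrist_force: [0.2, -0.7, -3.4]
opening: 0.0409
t: 35.75
ee_pos: [0.453, -0.1387, 0.1947]
ee_rot: [0.999, 0.034, 0.0, 0.0]
wrist_force: [0.4, -0.2, -3.8]
opening: 0.0409
```

```bash
python3 -m pendant '[[[20,-6,0,0,0,0],[60,-17,0,0,0,0],[100,-28,0,0,0,0],[140,-40,0,0,0,0],[170,-48,0,0,0,0]]]'
python3 -m pendant '[[[0,0,0,0,0,0],[0,0,0,0,0,0],[0,0,-20,0,0,0],[0,0,-45,0,0,0],[0,0,-65,0,0,0]]]'
python3 -m pendant '[[[0,0,-20,0,0,0],[0,0,-40,0,0,0],[0,0,-55,0,0,0],[0,0,-65,0,0,0],[0,0,-69,0,0,0]]]'
python3 -m pendant '[[[0,0,0,0,0,0],[0,0,0,0,0,0]]]'
python3 -c "
from h import *
a,_=grab('side','s10')
cv2.imwrite('pics/c11.png',cv2.resize(a[90:230,230:400],(680,560))[:,:,::-1])"
```

```text
t: 36.25
ee_pos: [0.6233, -0.1868, 0.19]
ee_rot: [0.999, 0.033, -0.003, -0.001]
wrist_force: [0.5, 0.4, -3.1]
opening: 0.0407
t: 36.75
ee_pos: [0.6206, -0.186, 0.1267]
ee_rot: [0.999, 0.033, -0.002, -0.001]
wrist_force: [-1.1, 0.7, -3.9]
opening: 0.041
t: 37.25
ee_pos: [0.6219, -0.1864, 0.0588]
ee_rot: [0.999, 0.033, -0.001, -0.001]
wrist_force: [-0.0, 0.4, -2.6]
opening: 0.0411
t: 37.45
ee_pos: [0.6239, -0.1872, 0.0614]
ee_rot: [0.999, 0.033, 0.001, 0.0]
wrist_force: [1.1, -0.7, -3.2]
opening: 0.0404
```

View pics/c11.png

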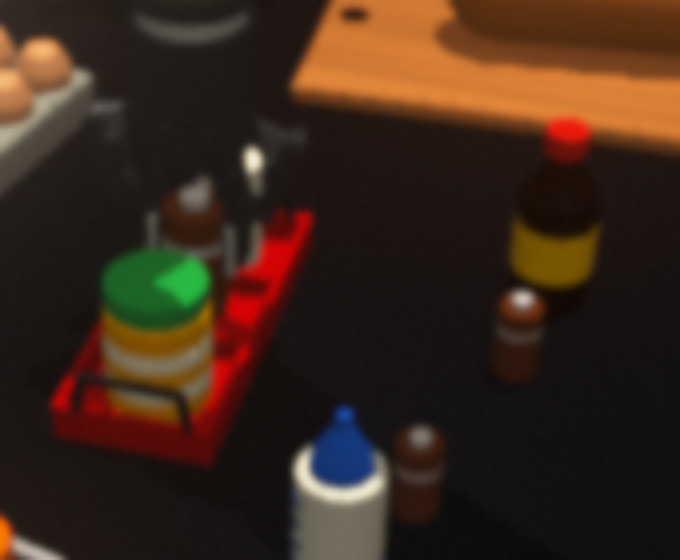

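The pepper mill is between mustard and salt, over the middle compartment. Lowering ~9 mm.

```bash
python3 -m pendant '[[[0,0,-2,0,0,0],[0,0,-4,0,0,0],[0,0,-6,0,0,0],[0,0,-8,0,0,0],[0,0,-8,0,0,0]]]'
python3 -m pendant '[[[0,0,-1,0,0,0],[0,0,-1,0,0,0],[0,0,-1,0,0,0]]]'
python3 -m pendant '[[[0,0,-1,0,0,0],[0,0,-1,0,0,0],[0,0,-1,0,0,0]]]'
```

```text
t: 38.0
ee_pos: [0.6233, -0.1869, 0.0522]
ee_rot: [0.999, 0.034, -0.0, -0.0]
wrist_force: [0.1, 0.3, -2.6]
opening: 0.0407
t: 38.3
ee_pos: [0.6233, -0.1869, 0.0521]
ee_rot: [0.999, 0.034, -0.0, 0.0]
wrist_force: [-3.2, 0.8, 3.8]
opening: 0.0412
t: 38.6
ee_pos: [0.6234, -0.187, 0.052]
ee_rot: [0.999, 0.034, -0.0, -0.0]
wrist_force: [-7.0, 2.1, 10.5]
opening: 0.0411
```

```bash
python3 -m pendant '[[[0,0,2,0,0,0],[0,0,2,0,0,0]]]'
python3 -m pendant '[[[0,0,0,0,0,0],[0,0,0,0,0,0],[0,0,0,0,0,0],[0,0,0,0,0,0],[0,0,0,0,0,0]]]' 100
python3 -m pendant '[[[0,0,15,0,0,0],[0,0,45,0,0,0],[0,0,90,0,0,0],[0,0,135,0,0,0],[0,0,180,0,0,0]]]'
python3 -m pendant '[[[-25,-25,0,0,0,0],[-55,-60,0,0,0,0],[-85,-95,0,0,0,0],[-115,-130,0,0,0,0],[-145,-165,0,0,0,0]]]'
python3 -m pendant '[[[-25,-35,0,0,0,0],[-50,-70,0,0,0,0],[-75,-105,0,0,0,0],[-90,-130,0,0,0,0],[-100,-150,0,0,0,0]]]'
python3 -m pendant '[[[0,0,0,0,0,0],[0,0,0,0,0,0],[0,0,0,0,0,0]]]'
python3 - <<'E'
from h import *
a,_=grab('side','s11');b,d=grab('top','t11')
cv2.imwrite('pics/c12.png',np.hstack([a[80:340,140:430],b[130:390,130:450]])[:,:,::-1])
C=cloud('top',d)
def loc(T): return T
def rep(k,xy,r,lo):
    m=(np.hypot(C[...,0]-xy[0],C[...,1]-xy[1])<r)&(C[...,2]>lo)&(C[...,2]<.2)&(d>0); q=C[m]
    (x,y),R=cv2.minEnclosingCircle(q[:,:2].astype(np.float32)); print(k,'c %.4f %.4f R %.4f top %.3f'%(x,y,R,np.percentile(q[:,2],98)),'off mm',np.round((np.array([x,y])-xy)*1000,1))
for k,xy,r,lo in [('jam',(.6433,.1924),.036,.075),('honey',(.6283,.1128),.03,.07),('mustard',(.6176,-.1061),.036,.075),('pepper',(.6232,-.1869),.03,.07),('salt',(.6278,-.2547),.03,.07),('squeeze',(.4651,.0157),.05,.05),('soy',(.4189,-.2951),.045,.05)]: rep(k,np.array(xy),r,lo)
E
```

```text
t: 38.8
ee_pos: [0.6234, -0.187, 0.0521]
ee_rot: [0.999, 0.033, 0.0, 0.0]
wrist_force: [0.0, 0.3, 0.8]
opening: 0.0415
t: 39.3
ee_pos: [0.6233, -0.187, 0.0524]
ee_rot: [0.999, 0.033, 0.0, 0.0]
wrist_force: [0.4, -0.1, -0.4]
opening: 0.0853
t: 39.8
ee_pos: [0.6231, -0.1869, 0.2354]
ee_rot: [0.999, 0.034, 0.001, 0.0]
wrist_force: [1.4, -0.1, -0.2]
opening: 0.0854
t: 40.3
ee_pos: [0.4771, -0.3531, 0.234]
ee_rot: [0.999, 0.034, 0.001, 0.001]
wrist_force: [0.2, 0.1, 0.1]
opening: 0.0856
t: 40.8
ee_pos: [0.3767, -0.5037, 0.2339]
ee_rot: [0.999, 0.033, 0.0, 0.001]
wrist_force: [0.2, -0.6, -0.3]
opening: 0.0853
t: 41.1
ee_pos: [0.3788, -0.5012, 0.2328]
ee_rot: [0.999, 0.034, 0.0, 0.0]
wrist_force: [0.2, 0.3, -0.5]
opening: 0.0853
jam c 0.6454 0.1916 R 0.0314 top 0.093 off mm [ 2.1 -0.8]
honey c 0.6267 0.1128 R 0.0208 top 0.092 off mm [-1.6  0. ]
mustard c 0.6167 -0.1077 R 0.0315 top 0.093 off mm [-0.9 -1.6]
pepper c 0.6223 -0.1861 R 0.0214 top 0.091 off mm [-0.9  0.8]
salt c 0.6260 -0.2553 R 0.0213 top 0.093 off mm [-1.8 -0.6]
squeeze c 0.4654 0.0156 R 0.0245 top 0.129 off mm [ 0.3 -0.1]
soy c 0.4190 -0.2957 R 0.0267 top 0.128 off mm [ 0.1 -0.6]
```

View pics/c12.png

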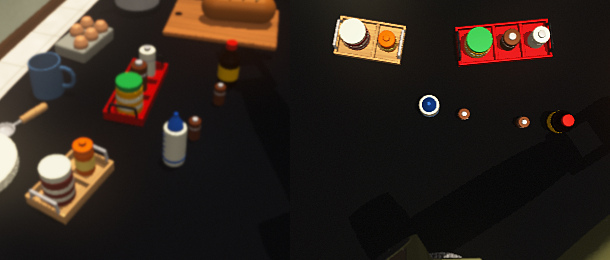

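All five stand upright on the floors: tops went from about 87 to about 92 mm, the 6 mm floor. They are within 2.3 mm of the compartment centres, and the bystanders have not moved. Handing in.

```bash
python3 -c "
from cell import env; print(env.finish_job())"
```

```text
the job is handed in; nothing more can be done
None
```

Both carriers are made up and the job is handed in at about 41 s of the 128 s allowed. I placed the jam and the honey in the bamboo carrier. In the red one I placed the mustard in the wide compartment, the pepper mill in the middle narrow one and the salt mill in the far narrow one. Each was lowered until contact was felt before release.

**Last checks (top camera, arm clear):**
- All five are upright and within about 2.3 mm of their compartment centres.
- Their tops read 91–93 mm, against 86–89 mm on the worktop, which fits the 6 mm floor given that depth reads about 3 mm high.
- The squeeze bottle and soy sauce moved less than 1 mm, which is measurement noise. The two small look-alike mills were never touched and are still standing.
- No check failed or disagreed. The highest contact force I read was about 17 N, at the salt mill's set-down.

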